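# Fit the U-bolt over the antenna boom

## Robot

A 6-joint arm with a two-finger parallel gripper is mounted at the origin on a cart in front of the work surface, level with it; the furniture and walls round the work are solid. World frame = base frame: x ahead of the robot, y to its left, z up, the work surface at z = 0. Lengths are in mm, angles in degrees, forces in N, time in s.
With the tool pointing down it reaches from about 350 to 850 mm from the base axis. Payload 8.1 kg.
Tool frame: the origin (TCP) lies midway between the tips of the shut fingers; the grasp point (between the pads) lies 19 mm behind it; z points along the fingers, y is the line along which they close (so a half turn about z gives the same grasp; the last joint's range is limited). The gripper opens to 85 mm and grips with 20 to 120 N. Pads are 22 mm wide; open, the fingers measure 114 mm over their backs; the gripper's body (76 mm by 85 mm) begins 54 mm behind the grasp point. The pads swing forward as they close: fully open they stand 13 mm farther back than shut.
Start: joints at [-68.033, 7.471, 85.268, -0, 87.261, -4.893], TCP at [271.109, -535.262, 231.292] pointing down, gripper open.
Joint ranges: [-169.43, 169.43], [-51.17, 129.36], [1.28, 143.12], [-76.62, 256.62], [0, 156.53], [-152.29, 152.29]. Speed limits (degrees/s): [136.94, 136.94, 159.86, 180, 180, 180].

## Interface

Orientations are given as [roll, pitch, yaw] about the fixed x, y, z axes, in that order (R = Rz(yaw) Ry(pitch) Rx(roll)).
In Python, from bench import r gives the robot as it stands. The module is installed in compiled form; this text tells all that it offers.
- The arm moves only by the tool jog_arm, never from a script. Its argument "rows" is a list of rows, each a list of 2 entries, a list of its own where there are three numbers: the shift along the tool's x, y, z in mm, then the turn, a rotation vector about the tool's x, y, z in rad. A call has 1 to 10 rows; each row is the pose to reach, as a shift and turn from the pose commanded when the call began, along the tool's axes at that moment; what a row does not reach only later rows make up. A row lasts 1/10 s, in which the tool goes at most 50 mm and 8.59 degrees, less where a joint would pass 70% of its speed; a pose out of reach is approached as far as the arm can. A call with a gripper value outside its range is refused whole. "grip" is the finger opening in mm, from 0 to 85.4, set as the call begins (left out, the last holds). The fingers move at their own pace and stop on an object; "force" is the grip in N (left out, the last holds). Time passes only in rows, so rows that repeat a pose let the fingers close. It gives the time, the measured TCP pose, the force, the opening and the grip force at its end, in the units of the state.
- r.sense(): the state, without advancing time (a new reading comes with each control period).
- r.snapshot(name): name is "scene" or "top"; returns (picture, depth): 480x640x3 uint8, blue, green, red; 480x640 float32, mm along the optical axis (not along the pixel's ray), 0 where there is no reading.
- r.camera_params(name): a dict with "fx", "fy", "cx", "cy" (pixels), "pose" (4x4, takes a point from camera to world coordinates). Camera axes: x right, y down, z forward; pixel columns grow to the right and rows downward; lengths in mm; the calibration is good to about 2 mm. A picture is of the moment at which its call begins. camera_params takes no time and is no camera call.
- r.hand_in(): hands the job in; it is judged then, once.
The state is a dict: "time": time; "joint_pos": joint angles; "qd": joint speeds; "joint_efforts": joint torques, N m; "tool_pos": TCP position; "tcp_rot": TCP orientation; "ft_force": force on the tool from outside, world axes, zero at the start; "wrist_torque": the same for the moment, N m; "finger_gap": finger opening in mm; "grip_force": force on a finger pad.
Only numpy, scipy, OpenCV 4.12 (cv2) and the standard library are available. Lean on these libraries where they do the work, as an engineer would, in place of code of your own. Each camera call takes 0.05 s, during which the arm holds its last target. There are 200 camera calls.

## Task

Fit the boom tube's U-bolt: from the two standing in the grey rack take the wide one, whose legs match the holes of the aluminium bracket, and lower it over the tube so that one leg goes through each hole and its bow comes to rest on the tube. Keep hold of it until both legs are through the holes, then leave it hanging there upright; leave the narrow U-bolt in the rack.

Things in the scene. Friction and masses are not known exactly. Their poses are not given: they have to be found in the camera images.
- wide_ubolt_center (a point): Wide U-bolt, 10 mm steel rod, legs down, 60 mm apart (centres) along own y; 104 mm high, 0.13 kg. Flat black grip tab on the bow: 12 mm thick along own x, 34 mm wide along y, 34 mm high. This point, half-way up: 52 mm above the leg tips, 8 mm below the bow's inner crown, 18 mm below the tab's foot, 35 mm below the tab's middle. z up. Starts with its y along the rack's y; either way round is alike.
- narrow_ubolt_center (a point): Narrow U-bolt, a bystander in the other trough: same rod, tab and height, but legs only 36 mm apart centre to centre (46 mm over all); it fits neither the tube nor the holes. Point at its centre, 52 mm above the leg tips; axes as for the wide one.
- rack: Fixed grey block on the right-hand worktop, 48 x 230 x 36 mm high, long along own y. Origin: centre of its underside. Two open troughs, 12.5 mm wide, 84 mm long along y, 28 mm deep, centred at y = +55 and -55 mm; a U-bolt stands in each, tips 8 mm above the worktop; either may be in either. Behind it, from x = 0.53 on, is a 0.2 m high screwdriver stand and a lamp: carry the U-bolt past in front.
- bracket: Fixed aluminium bracket on the left-hand worktop. Origin: centre of its underside, z up. Level top plate 70 (own x) x 104 (own y) x 6 mm, upper face 55 mm above the worktop; two round through holes, 26 mm wide, at x = 0, y = +30 and -30 mm, free space below. A fixed grey tube, 26 mm thick, 200 mm long, lies on the plate along x at y = 0, its top 81 mm above the worktop.
- seat (a point): Point fixed to the bracket on its centre line, 73 mm above the worktop (inside the tube): where the wide U-bolt's centre lies when home, bow resting on the tube, leg tips 34 mm below the plate's upper face. Axes as the bracket's; the U-bolt's y must lie along this y, either way round.

How it is judged:
By the outcome, as a careful person would: the job done as asked, in the order asked, and still so for the second after the job is handed in, with the robot touching nothing.
It also fails if it takes over 38 s, if anything falls off the work surface, if the arm or the gripper's body presses on something with over 40 N, if the wrist force passes 120 N, or if a joint passes its speed limit or range.

## Working session

There is one attempt and no reset: what is moved stays moved. The work goes in short steps, Python scripts to look and compute and a tool call to move; the robot and the scene stay as the last step left them, time stands still between calls to the robot, and variables do not carry over. Pictures are saved under pics/ and viewed, at most 10 in all, crops included, and the job is handed in when it is done.

Besides the shell and the picture viewer there is one more tool, called after "Request:" by a JSON object that holds its "method" and its "body". jog_arm: Moves the arm, as the interface text tells. Its arguments: {"type":"object","properties":{"rows":{"type":"array"},"grip":{"type":"number"},"force":{"type":"number"}},"required":["rows"]}

```bash
mkdir -p pics; cat > h.py <<'E'
import numpy as np, cv2
from bench import r
def cloud(n):
    im,d=r.snapshot(n); p=r.camera_params(n)
    v,u=np.mgrid[:480,:640]
    P=np.stack([(u-p['cx'])/p['fx']*d,(v-p['cy'])/p['fy']*d,d],-1)
    T=np.array(p['pose']); return im,d,P@T[:3,:3].T+T[:3,3]
E
python3 - <<'E'
from h import *
for n in("scene","top"):
    im,d,W=cloud(n); cv2.imwrite(f'pics/{n}0.png',im); np.savez(f'{n}0.npz',im=im,d=d,W=W)
    p=r.camera_params(n); print(n,p['fx'],np.round(p['pose'],3).tolist())
s=r.sense(); print(s['time'],s['tool_pos'],s['tcp_rot'],s['ft_force'],s['finger_gap'])
E
```

```text
scene 591.6252088652218 [[0.568, -0.49, 0.662, -449.171], [-0.823, -0.345, 0.451, -679.978], [0.008, -0.801, -0.599, 928.817], [0.0, 0.0, 0.0, 1.0]]
top 544.5457881719326 [[0.02, -0.981, 0.194, 249.949], [-1.0, -0.02, -0.002, -37.448], [0.006, -0.194, -0.981, 1306.728], [0.0, 0.0, 0.0, 1.0]]
0.1 [ 270.91139482 -534.80892845  230.36519395] [-1.79906690e+02 -7.91645571e-03  2.68589389e+01] [-0.40522751  0.44750432 -0.63887638] 85.52272064972001
```

View pics/scene0.png

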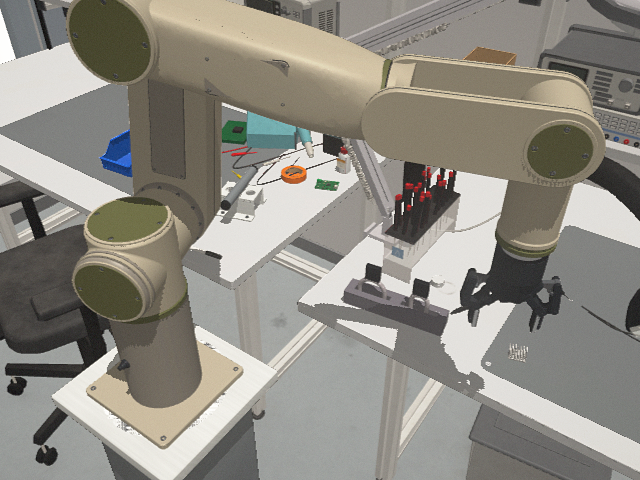

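View pics/top0.png

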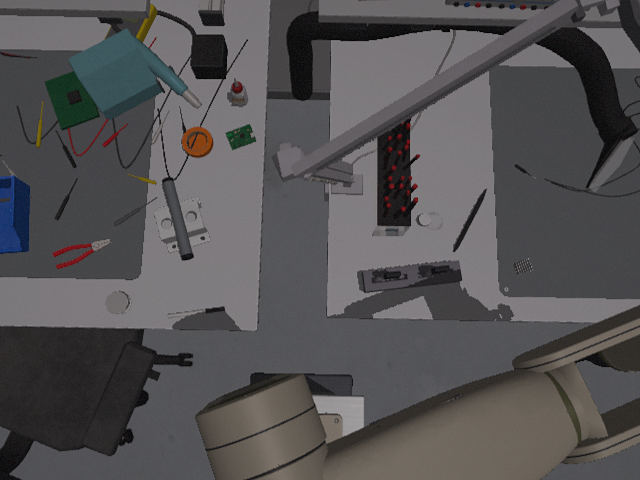

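```bash
python3 - <<'E'
import numpy as np, cv2
A=np.load('scene0.npz');B=np.load('top0.npz')
a=cv2.resize(A['im'][250:340,335:455],None,fx=4,fy=4,interpolation=2)
b=cv2.resize(B['im'][250:300,350:470],None,fx=4,fy=4,interpolation=2)
c=cv2.resize(B['im'][170:265,145:225],None,fx=4,fy=4,interpolation=2)
o=np.zeros((590,800,3),'u1');o[:360,:480]=a;o[365:565,:480]=b;o[:380,480:800]=c
cv2.imwrite('pics/crop.png',o)
W=B['W'];im=B['im']
def rep(n,m):
    P=W[m&(B['d']>0)]
    if len(P)<5: print(n,len(P));return
    q=P[:,:2].astype('f4');print(n,len(P),P.mean(0).round(1),cv2.minAreaRect(q), np.percentile(P[:,2],[5,50,95]).round(1))
def box(u0,v0,u1,v1):
    m=np.zeros((480,640),bool);m[v0:v1,u0:u1]=1;return m
Z=W[...,2]; r_=box(350,255,470,297)
rep('racktop',r_&(Z>28)&(Z<44)); rep('tabs',r_&(Z>85)&(Z<140))
for (u0,u1) in((350,410),(410,470)): rep('tab',box(u0,250,u1,297)&(Z>90)&(Z<140))
k=box(145,165,225,265); rep('plate',k&(Z>48)&(Z<61)); rep('tube',k&(Z>66)&(Z<95)); rep('tubetop',k&(Z>79))
# scene cloud, tabs, bow
W=A['W'];Z=W[...,2];B={'d':A['d']}
for (u0,u1) in((360,390),(405,435)):
    rep('s tab',box(u0,255,u1,320)&(Z>70)&(Z<150)); rep('s bow',box(u0-10,255,u1+10,320)&(Z>42)&(Z<68))
rep('s rack',box(335,265,455,340)&(Z>32)&(Z<42))
k=box(210,160,275,225);rep('s plate',k&(Z>48)&(Z<61)); rep('s tube',k&(Z>66)&(Z<95))
# obstacles heights
W=np.load('top0.npz')['W'];
for n,(u,v) in dict(lampjoint=(290,165),lamp2=(350,140),screws=(395,180),lampbase=(345,185),lampbend=(300,60),bulb=(236,92)).items(): print(n,W[v,u].round())
E
```

```text
racktop 1523 [ 426.9 -267.1   35.9] ((428.5951843261719, -268.5663757324219), (48.80564498901367, 231.33848571777344), 7.704947471618652) [31.4 36.  40.2]
tabs 223 [ 426.9 -265.3  108. ] ((428.08465576171875, -265.7765808105469), (12.881720542907715, 143.14381408691406), 7.7649736404418945) [ 90.1 110.4 115.2]
tab 104 [ 419.6 -211.   109.3] ((420.785400390625, -211.99459838867188), (12.832623481750488, 34.588157653808594), 8.008708000183105) [ 95.6 111.  115.4]
tab 108 [ 434.3 -318.8  108.8] ((435.4496154785156, -319.7558898925781), (12.76196575164795, 34.27378845214844), 8.275188446044922) [ 95.4 110.5 115. ]
plate 794 [546.8 283.4  55. ] ((517.1951904296875, 274.80462646484375), (135.85745239257812, 104.2623519897461), 18.163734436035156) [50.6 55.2 59.1]
tube 957 [545.5 282.4  78.2] ((548.0731811523438, 284.45867919921875), (201.49900817871094, 26.879844665527344), 17.94608497619629) [70.9 78.6 84. ]
tubetop 450 [544.8 283.3  81.5] ((547.7494506835938, 283.7417907714844), (200.4287109375, 23.696590423583984), 17.671001434326172) [79.2 81.2 84.5]
s tab 279 [ 416.3 -216.6   94. ] ((
[... 482 characters left out ...]
-271.9959411621094), (185.14712524414062, 68.77244567871094), 31.41746711730957) [43.8 55.8 66.5]
s rack 1401 [ 430.3 -274.1   35.4] ((469.3984375, -264.857421875), (139.36032104492188, 231.0355682373047), 7.584468364715576) [32.5 35.3 38.7]
s plate 397 [545.8 273.1  53.6] ((547.4254760742188, 276.7479553222656), (172.46463012695312, 113.59754943847656), 45.56291961669922) [48.8 53.5 58.4]
s tube 453 [538.2 274.2  76.2] ((547.0057373046875, 278.8215637207031), (204.31907653808594, 25.667802810668945), 17.829181671142578) [68.  76.9 82.3]
lampjoint [528.   3. 512.]
lamp2 [552. -86. 556.]
screws [ 633. -217.  123.]
lampbase [ 651. -109.   20.]
lampbend [1038.   13.  -74.]
bulb [867. 162.  69.]
```

View pics/crop.png

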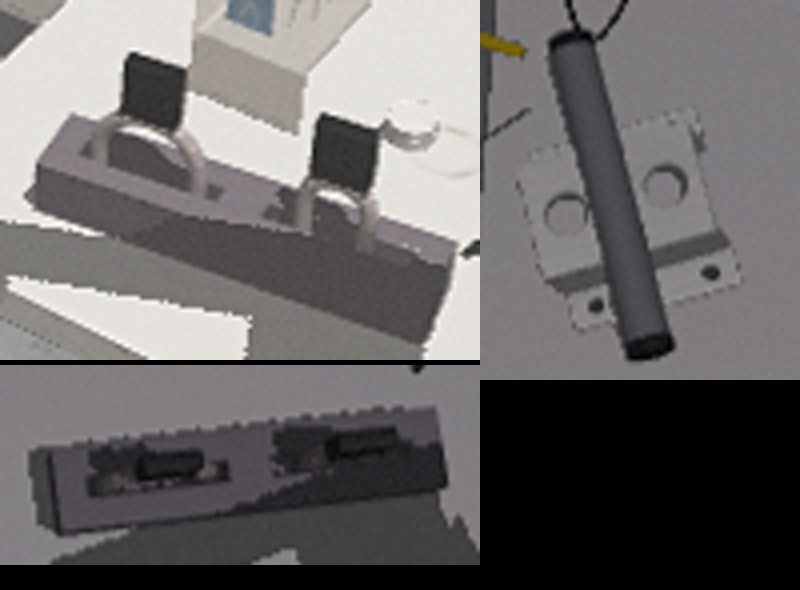

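The crops show that the wide U-bolt is the left one: its bow spans (95–200, 130–190) in the scene crop, and its tab is at (170,463) in the top crop. The bracket holes are at crop pixels (567,215) and (665,185).

```bash
cat >> h.py <<'E'
from scipy.spatial.transform import Rotation as Ro
def ray(n,u,v,z):
    p=r.camera_params(n);T=np.array(p['pose']);k=T[:3,:3]@[(u-p['cx'])/p['fx'],(v-p['cy'])/p['fy'],1]
    return T[:3,3]+k*(z-T[2,3])/k[2]
def rel(p0,y0,p1,y1):
    "shift and turn in tool axes from pose p0,yaw y0 to p1,yaw y1, tool down"
    a=Ro.from_euler('xyz',[180,0,y0],degrees=True);b=Ro.from_euler('xyz',[180,0,y1],degrees=True)
    return a.inv().apply(np.subtract(p1,p0)).round(1),(a.inv()*b).as_rotvec().round(4)
E
python3 - <<'E'
from h import *
B=np.load('top0.npz');W=B['W'];Z=W[...,2];im=B['im']
# holes: dark blobs in bright plate
g=cv2.cvtColor(im,6)
for c in((166.75,223.75),(191.25,216.25)):
    u,v=map(round,c);w=g[v-9:v+10,u-9:u+10];print(c,ray('top',*c,55).round(1))
a=ray('top',166.75,223.75,55);b=ray('top',191.25,216.25,55);print((a+b)/2,np.hypot(*(a-b)[:2]),np.degrees(np.arctan2(*(a-b)[1::-1])))
# plate centre from edge of level top region, along the tube axis, in bracket axes
k=np.zeros((480,640),bool);k[165:265,145:225]=1
P=W[k&(Z>46)&(Z<64)];t=np.radians(17.85);x=P[:,:2]@[np.cos(t),np.sin(t)];y=P[:,:2]@[-np.sin(t),np.cos(t)]
print('tube c in axes',np.array([548,284])@[[np.cos(t),-np.sin(t)],[np.sin(t),np.cos(t)]]);print(np.percentile(x,[.5,2,10,50,90,98,99.5]).round(1),np.percentile(y,[.5,2,98,99.5]).round(1))
m=(Z>150)&(W[...,1]>-420)&(W[...,1]<350)&(W[...,0]>320)&(W[...,0]<900)
for y0 in range(-400,350,50):
    s=m&(W[...,1]>y0)&(W[...,1]<=y0+50)
    if s.sum()>5: print(y0,s.sum(),W[s][:,0].min().round(),W[s][:,2].min().round(),W[s][:,2].max().round())
print(rel([271.1,-535.3,231.3],26.86,[421,-212,200],97.76),rel([271.1,-535.3,231.3],26.86,[421,-212,76],97.76))
E
```

```text
(166.75, 223.75) [535.9 311.5  55. ]
(191.25, 216.25) [555.3 255.1  55. ]
[545.59280128 283.29508515  55.        ] 59.69046586403213 108.94926034444458
tube c in axes [608.67392507 102.35259126]
[514.9 573.6 577.3 605.7 637.7 642.8 643.8] [ 51.2  51.8 154.  155. ]
-400 523 669.0 653.0 705.0
-350 1248 646.0 624.0 703.0
-300 1201 623.0 201.0 679.0
-250 1916 541.0 150.0 651.0
-200 1376 544.0 150.0 623.0
-150 951 552.0 151.0 596.0
-100 1269 529.0 151.0 570.0
-50 1038 510.0 227.0 543.0
0 577 510.0 475.0 517.0
(array([ 279.8, -220.7,   31.3]), array([ 0.    ,  0.    , -1.2374])) (array([ 279.8, -220.7,  155.3]), array([ 0.    ,  0.    , -1.2374]))
```

Request:
{"method": "jog_arm", "body": {"rows": [[[28,-22,3],[0,0,-0.124]],[[56,-44,6],[0,0,-0.248]],[[84,-66,9],[0,0,-0.371]],[[112,-88,12],[0,0,-0.495]],[[140,-110,15],[0,0,-0.619]],[[168,-132,18],[0,0,-0.743]],[[196,-154,21],[0,0,-0.866]],[[224,-177,24],[0,0,-0.99]],[[252,-199,28],[0,0,-1.114]],[[280,-221,31],[0,0,-1.237]]], "grip": 60}}

```text
time: 1.1
tool_pos: [421.1, -210.0, 199.7]
tcp_rot: [-180.0, -0.0, 98.0]
ft_force: [0.8, 0.0, -0.0]
finger_gap: 60.2
grip_force: 0.0
```

Request:
{"method": "jog_arm", "body": {"rows": [[[0,0,0],[0,0,0]],[[0,0,0],[0,0,0]]]}}

```text
time: 1.3
tool_pos: [421.0, -211.0, 200.0]
tcp_rot: [-180.0, -0.0, 97.8]
ft_force: [0.4, 0.9, -0.5]
finger_gap: 59.9
grip_force: 0.0
```

Request:
{"method": "jog_arm", "body": {"rows": [[[-1,0,20],[0,0,0]],[[-1,0,40],[0,0,0]],[[-1,0,60],[0,0,0]],[[-1,0,80],[0,0,0]],[[-1,0,95],[0,0,0]],[[-1,0,107],[0,0,0]],[[-1,0,116],[0,0,0]],[[-1,0,122],[0,0,0]],[[-1,0,124],[0,0,0]],[[-1,0,124],[0,0,0]]]}}

```text
time: 2.3
tool_pos: [421.3, -212.8, 76.5]
tcp_rot: [180.0, 0.0, 97.7]
ft_force: [0.6, -0.2, -0.1]
finger_gap: 59.8
grip_force: 0.0
```

```bash
python3 - <<'E'
from h import *
im,d,W=cloud('scene'); cv2.imwrite('pics/g.png',cv2.resize(im[180:360,320:520],None,fx=3,fy=3))
E
```

```text
(no output)
```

View pics/g.png

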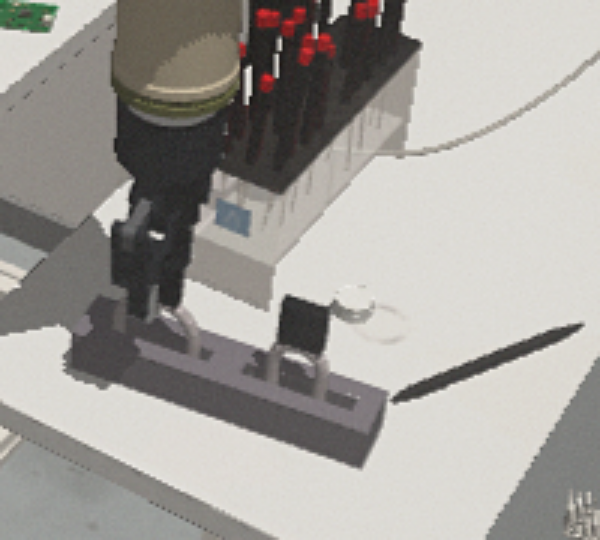

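The fingers straddle the wide U-bolt's tab at about (155,270). The narrow one at (300,340) is clear of them. I'll close the gripper.

Request:
{"method": "jog_arm", "body": {"rows": [[[0,0,0],[0,0,0]],[[0,0,0],[0,0,0]],[[0,0,0],[0,0,0]],[[0,0,0],[0,0,0]],[[0,0,0],[0,0,0]],[[0,0,0],[0,0,0]],[[0,0,0],[0,0,0]],[[0,0,0],[0,0,0]]], "grip": 5, "force": 70}}

```text
time: 3.15
tool_pos: [421.5, -212.7, 76.6]
tcp_rot: [180.0, 0.0, 97.7]
ft_force: [0.9, 0.0, 4.1]
finger_gap: 11.2
grip_force: 68.4
```

Request:
{"method": "jog_arm", "body": {"rows": [[[0,0,-5],[0,0,0]],[[0,0,-12],[0,0,0]],[[0,0,-20],[0,0,0]],[[0,0,-30],[0,0,0]],[[0,0,-45],[0,0,0]],[[0,0,-60],[0,0,0]],[[0,0,-80],[0,0,0]],[[0,0,-100],[0,0,0]],[[0,0,-118],[0,0,0]],[[0,0,-124],[0,0,0]]]}}

```text
time: 4.15
tool_pos: [422.2, -213.3, 203.3]
tcp_rot: [179.8, 0.2, 97.7]
ft_force: [-0.1, -0.4, -2.4]
finger_gap: 11.1
grip_force: 68.2
```

```bash
python3 - <<'E'
from h import *
s=r.sense();print(s['tool_pos'],s['finger_gap'],s['grip_force'],s['ft_force'])
p0=[421,-212,200]
t=97.76
for p,y in(([385,-120,200],100),([390,0,200],103),([410,130,200],106),([547,283.7,200],108)): print(rel(p0,t,p,y)); 
im,d,W=cloud('scene'); cv2.imwrite('pics/g2.png',cv2.resize(im[180:360,320:520],None,fx=3,fy=3))
E
```

```text
[ 422.23476449 -213.27387946  203.32864439] 11.09527948482042 68.19025754928589 [-0.13336575 -0.36632963 -2.35329359]
(array([ 96. , -23.2,  -0. ]), array([ 0.    ,  0.    , -0.0391]))
(array([214.2,  -2.1,  -0. ]), array([ 0.    ,  0.    , -0.0915]))
(array([340.4,  35.3,   0. ]), array([-0.    ,  0.    , -0.1438]))
(array([474.1, 191.8,   0. ]), array([ 0.    ,  0.    , -0.1787]))
```

View pics/g2.png

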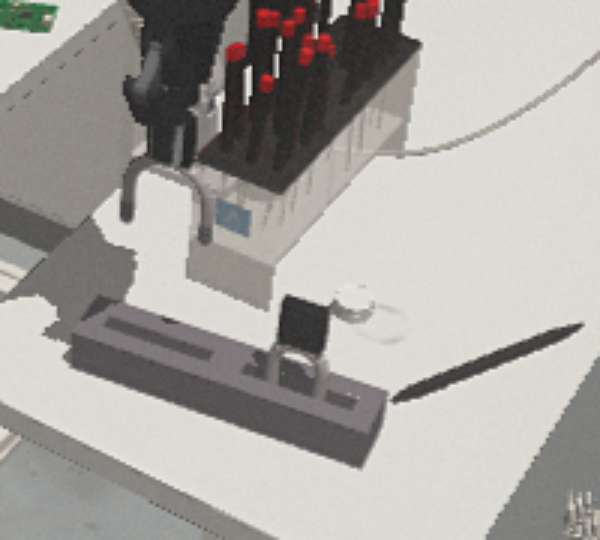

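The wide U-bolt is held upright, with its legs at (127,210) and (205,235), and the narrow one is still in the rack. I'll carry it past in front of the stand and lamp.

Request:
{"method": "jog_arm", "body": {"rows": [[[12,-4,0],[0,0,-0.005]],[[34,-10,0],[0,0,-0.014]],[[58,-16,0],[0,0,-0.024]],[[82,-21,0],[0,0,-0.034]],[[106,-22,0],[0,0,-0.044]],[[130,-20,0],[0,0,-0.054]],[[154,-16,0],[0,0,-0.064]],[[178,-10,0],[0,0,-0.074]],[[200,-5,0],[0,0,-0.084]],[[214,-2,0],[0,0,-0.091]]]}}

```text
time: 5.2
tool_pos: [389.1, 1.2, 198.8]
tcp_rot: [-179.9, -0.1, 103.0]
ft_force: [-0.6, -0.8, -1.5]
finger_gap: 11.1
grip_force: 68.2
```

```bash
python3 - <<'E'
from h import *
s=r.sense();print(s['tool_pos'],s['tcp_rot'],s['joint_pos'])
p0=[390,0,200]
for p,y in(([410,130,200],106),([547,283.7,200],108)): print(rel(p0,103,p,y))
E
```

```text
[389.0821388    1.17515257 198.82806301] [-1.79887120e+02 -7.63842139e-02  1.03048732e+02] [-7.41885002e+00 -2.63339335e+01  1.18791120e+02  3.21168471e-02
  8.76752774e+01 -2.04689972e+01]
(array([122.2,  48.7,   0. ]), array([-0.    ,  0.    , -0.0524]))
(array([241.1, 216.8,   0. ]), array([ 0.    ,  0.    , -0.0873]))
```

Request:
{"method": "jog_arm", "body": {"rows": [[[15,6,0],[0,0,-0.007]],[[40,15,0],[0,0,-0.018]],[[68,26,0],[0,0,-0.03]],[[96,38,0],[0,0,-0.042]],[[122,52,0],[0,0,-0.052]],[[148,84,0],[0,0,-0.062]],[[174,120,0],[0,0,-0.07]],[[200,157,0],[0,0,-0.077]],[[225,193,0],[0,0,-0.083]],[[241,217,0],[0,0,-0.087]]]}}

```text
time: 6.2
tool_pos: [547.5, 284.9, 198.2]
tcp_rot: [-179.8, -0.0, 108.0]
ft_force: [-0.8, 0.1, 0.1]
finger_gap: 11.1
grip_force: 68.6
```

Request:
{"method": "jog_arm", "body": {"rows": [[[0,0,0],[0,0,0]],[[0,0,0],[0,0,0]],[[0,0,0],[0,0,0]]]}}

```text
time: 6.5
tool_pos: [546.6, 282.0, 199.5]
tcp_rot: [-179.9, 0.0, 107.9]
ft_force: [-0.2, -0.2, -1.9]
finger_gap: 10.8
grip_force: 68.9
```

```bash
python3 - <<'E'
from h import *
s=r.sense();print(s['tool_pos'],s['tcp_rot'],s['ft_force'])
o=np.zeros((600,800,3),'u1')
im,d,W=cloud('scene'); o[:300,:400]=cv2.resize(im[110:260,170:370],None,fx=2,fy=2);o[300:600,:400]=cv2.resize(im[140:240,190:323],(400,300))
im,d,W=cloud('top'); o[:400,400:]=cv2.resize(im[165:265,135:235],None,fx=4,fy=4)
cv2.imwrite('pics/p.png',o)
E
```

```text
[546.61082221 282.02513278 199.45242891] [-1.79884147e+02  1.72194058e-02  1.07930516e+02] [-0.15020066 -0.20634477 -1.93118965]
```

View pics/p.png

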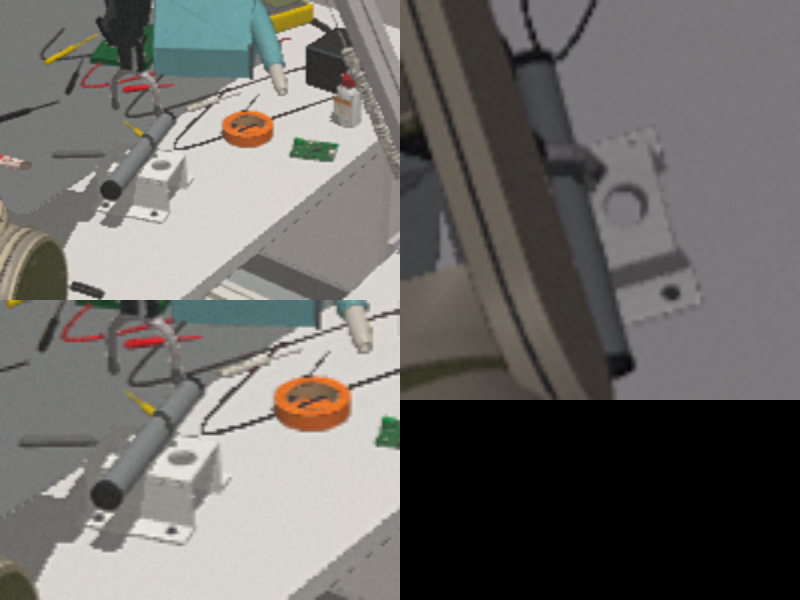

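The legs hang above the tube: tips at (116,370) and (180,378) in the lower-left crop, and the right hole at (183,457). I'll check their alignment by casting rays.

```bash
python3 - <<'E'
from h import *
for n,u,v,z in(('R tip',250,165.5,133),('L tip',228.5,163,133),('R hole',251,192.3,55)): print(n,ray('scene',u,v,z).round(1))
print('R top hole',ray('top',135+(626-400)/4,165+205/4,55).round(1))
print(rel([546.8,283,199.5],107.95,[547,283.7,89],107.95))
E
```

```text
R tip [565.5 255.1 133. ]
L tip [542.4 310.4 133. ]
R hole [556.4 250.8  55. ]
R top hole [555.3 254.5  55. ]
(array([  0.6,   0.4, 110.5]), array([0., 0., 0.]))
```

```bash
python3 - <<'E'
from h import *
A=[cloud('scene')for _ in range(4)]
P=np.vstack([W[d>0] for im,d,W in A]);t=np.radians(17.95)
R=np.array([[np.cos(t),np.sin(t)],[-np.sin(t),np.cos(t)]])
q=(P[:,:2]-[547,283.7])@R.T
for z0 in range(125,180,10):
  for s in(1,-1):
    m=(P[:,2]>z0)&(P[:,2]<z0+10)&(abs(q[:,0])<25)&(q[:,1]*s>10)&(q[:,1]*s<45)
    if m.sum(): print(z0,s,m.sum(),np.median(q[m],0).round(1))
m=(abs(P[:,2]-74)<14)&(abs(q[:,1])<20)&(abs(q[:,0])<110);print('tube',np.percentile(q[m],[1,50,99],axis=0).round(1))
E
```

```text
125 1 7 [-1.2 23.4]
125 -1 15 [ -2.  -32.4]
135 1 53 [-3.6 25.3]
135 -1 51 [ -4.  -35.5]
145 1 50 [-3.8 23.5]
145 -1 47 [ -4.  -36.1]
155 1 45 [-3.7 25.1]
155 -1 52 [ -4.5 -34.9]
165 1 54 [-4.3 25.5]
165 -1 58 [ -3.3 -34.3]
175 1 52 [-5.4 21.1]
175 -1 67 [ -3.8 -31.2]
tube [[-102.3  -16.4]
 [ -18.    -8. ]
 [  96.5    8.7]]
```

In the same cloud, the legs and the tube share the same offset, so they are aligned well within the 8 mm clearance. I'll lower it.

Request:
{"method": "jog_arm", "body": {"rows": [[[0.5,0,10],[0,0,0]],[[0.5,0,20],[0,0,0]],[[0.5,0,30],[0,0,0]],[[0.5,0,40],[0,0,0]],[[0.5,0,48],[0,0,0]],[[0.5,0,55],[0,0,0]],[[0.5,0,60],[0,0,0]],[[0.5,0,63],[0,0,0]],[[0.5,0,65],[0,0,0]],[[0.5,0,65],[0,0,0]]]}}

```text
time: 7.8
tool_pos: [547.8, 283.2, 135.3]
tcp_rot: [180.0, -0.0, 107.9]
ft_force: [-0.4, 0.1, -1.6]
finger_gap: 11.3
grip_force: 68.9
```

```bash
python3 - <<'E'
from h import *
s=r.sense();print(s['tool_pos'],s['tcp_rot'],s['ft_force'])
o=np.zeros((600,800,3),'u1')
im,d,W=cloud('scene'); o[:600,:500]=cv2.resize(im[150:222,205:265],(500,600),interpolation=2)
im,d,W=cloud('top'); o[:360,500:]=cv2.resize(im[185:257,155:215],None,fx=5,fy=5)
cv2.imwrite('pics/p2.png',o)
E
```

```text
[547.77898698 283.18946546 135.29795372] [ 1.79994640e+02 -8.44192826e-04  1.07932324e+02] [-0.43092921  0.0727065  -1.61967354]
```

View pics/p2.png

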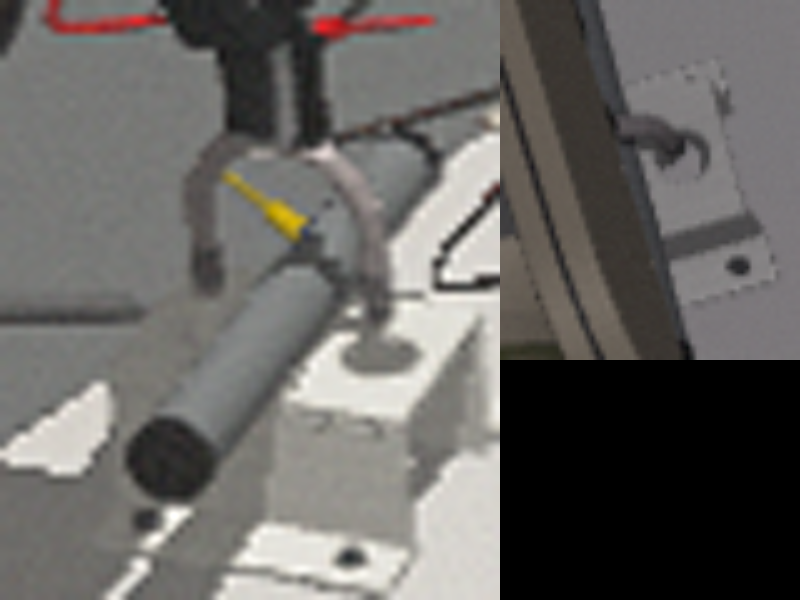

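The right leg tip at (375,320) sits directly above the hole at (380,352), so I'll continue down.

Request:
{"method": "jog_arm", "body": {"rows": [[[0,0,5],[0,0,0]],[[0,0,11],[0,0,0]],[[0,0,17],[0,0,0]],[[0,0,23],[0,0,0]],[[0,0,29],[0,0,0]],[[0,0,34],[0,0,0]],[[0,0,38],[0,0,0]],[[0,0,40],[0,0,0]],[[0,0,40],[0,0,0]]]}}

```text
time: 8.8
tool_pos: [547.5, 283.1, 94.9]
tcp_rot: [-180.0, 0.0, 107.9]
ft_force: [-0.6, 0.3, -1.2]
finger_gap: 11.2
grip_force: 68.9
```

Request:
{"method": "jog_arm", "body": {"rows": [[[0,0,1],[0,0,0]],[[0,0,2],[0,0,0]],[[0,0,3],[0,0,0]],[[0,0,4],[0,0,0]],[[0,0,4],[0,0,0]]]}}

```text
time: 9.3
tool_pos: [547.6, 283.2, 91.1]
tcp_rot: [-180.0, 0.0, 107.9]
ft_force: [-0.5, -0.5, -1.0]
finger_gap: 11.1
grip_force: 68.9
```

Request:
{"method": "jog_arm", "body": {"rows": [[[0,0,0.5],[0,0,0]],[[0,0,1],[0,0,0]],[[0,0,1.5],[0,0,0]],[[0,0,1.5],[0,0,0]]]}}

```text
time: 9.7
tool_pos: [547.8, 283.2, 90.1]
tcp_rot: [180.0, 0.0, 107.9]
ft_force: [-0.6, -0.5, 1.3]
finger_gap: 11.4
grip_force: 69.4
```

The bow has touched the tube: the vertical force went from about -1 N to +1.3 N. I'll release it.

Request:
{"method": "jog_arm", "body": {"rows": [[[0,0,0],[0,0,0]],[[0,0,0],[0,0,0]],[[0,0,0],[0,0,0]],[[0,0,0],[0,0,0]],[[0,0,0],[0,0,0]],[[0,0,0],[0,0,0]]], "grip": 45}}

```text
time: 10.3
tool_pos: [547.7, 283.2, 89.8]
tcp_rot: [180.0, -0.0, 107.9]
ft_force: [-0.3, -0.3, 0.2]
finger_gap: 44.8
grip_force: 0.0
```

Request:
{"method": "jog_arm", "body": {"rows": [[[0,0,-6],[0,0,0]],[[0,0,-15],[0,0,0]],[[0,0,-28],[0,0,0]],[[0,0,-44],[0,0,0]],[[0,0,-60],[0,0,0]],[[0,0,-76],[0,0,0]],[[0,0,-92],[0,0,0]],[[0,0,-108],[0,0,0]],[[0,0,-116],[0,0,0]],[[0,0,-120],[0,0,0]]]}}

```text
time: 11.3
tool_pos: [548.2, 283.4, 211.3]
tcp_rot: [179.9, -0.0, 107.9]
ft_force: [0.4, -0.8, -0.2]
finger_gap: 44.9
grip_force: 0.0
```

```bash
python3 - <<'E'
from h import *
s=r.sense();print(s['tool_pos'],s['finger_gap'],s['ft_force'])
o=np.zeros((600,800,3),'u1')
im,d,W=cloud('scene'); o[:600,:500]=cv2.resize(im[150:222,205:265],(500,600),interpolation=2); o[365:545,500:740]=cv2.resize(im[250:340,335:455],None,fx=2,fy=2)
im,d,W=cloud('top'); o[:360,500:]=cv2.resize(im[185:257,155:215],None,fx=5,fy=5)
cv2.imwrite('pics/p3.png',o)
E
```

```text
[548.21077864 283.39696104 211.26131094] 44.868554474421465 [ 0.42601459 -0.78244458 -0.19992372]
```

View pics/p3.png

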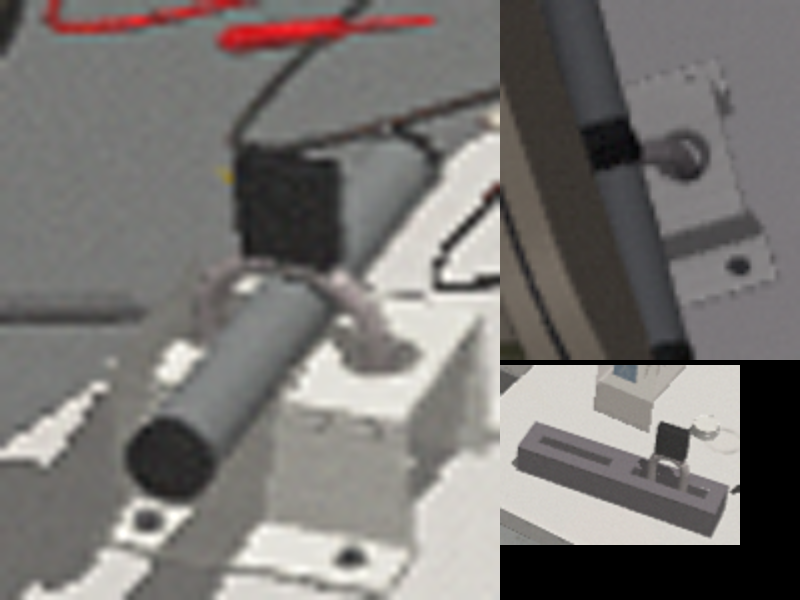

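The U-bolt is seated upright: the right leg goes into the hole at (378,350), the bow rests on the tube at (280,265), and the narrow one is still in the rack. One numeric check comes before hand-in.

```bash
python3 - <<'E'
from h import *
im,d,W=cloud('scene')
m=np.zeros((480,640),bool);m[160:200,228:252]=1
m&=(W[...,2]>85)&(abs(W[...,0]-547)<40)&(abs(W[...,1]-283)<40)&(im.max(2)<70)
P=W[m];print(len(P),P.mean(0).round(1),np.percentile(P[:,2],[2,98]).round(1))
for a,b in((90,102),(112,125)): print(P[(P[:,2]>a)&(P[:,2]<b)].mean(0).round(1))
print(r.hand_in())
E
```

```text
170 [544.2 277.6 108. ] [ 88.3 125.1]
[543.1 277.7  96. ]
[544.7 278.7 118.9]
the job is handed in; nothing more can be done
None
```

The wide U-bolt hangs upright on the boom tube with its bow resting on the tube; I held it until both legs should have been through the holes. The right leg is visible in its hole, but the left one was hidden from both cameras. The narrow U-bolt is still in the rack, and the job was handed in at about 11.6 s.

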